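Lay out the run's consumables on their outlined pads

TASK

Lay out the consumables for the next run: put the amber bottle, the small white bottle, the dark chip case and the little white sensor chip each on the grey pad whose black outline matches its shape and size, inside the outline and, for the two oblong ones, lined up with it. Keep both bottles upright throughout, and leave the glass beaker and the petri dish where they stand.

Things in the scene. Friction and masses are not known exactly. Their poses are not given: they have to be found in the camera images.
- bottle_desorb_mid (a point): Amber bottle with a black screw cap, standing upright and loose: round body 60 mm in diameter up to the shoulder (the neck narrows above about 90 mm), cap 37 mm in diameter from 102 to 118 mm, 118 mm tall in all, 0.15 to 0.25 kg. The point is its centre, on its axis, 59 mm above its underside; z points up. Belongs on pad_large_round.
- bottle_regen_mid (a point): Small white bottle with a blue screw cap, standing upright and loose: round body 47 mm in diameter up to the shoulder (the neck narrows above about 72 mm), cap 29 mm in diameter from 85 to 98 mm, 98 mm tall in all, 0.09 to 0.14 kg. The point is its centre, on its axis, 49 mm above its underside; z points up. Belongs on pad_small_round.
- chip_case_0_mid (a point): Dark flat chip case, shut, lying loose: 44 mm (its x) by 62 mm (its y) by 14 mm high, to be gripped across the 42 to 44 mm width (along its x). The point is its centre, 7 mm above its underside; z points up. Belongs on pad_large_rect.
- sensor_chip_mid (a point): Little white sensor chip, lying loose: 18 mm (its x) by 38 mm (its y) by 9 mm high, to be gripped across the 18 mm width (along its x). The point is its centre, 4.5 mm above its underside; z points up. Belongs on pad_small_rect.
- pad_large_round: Pad, a fixed flat light-grey plate, 4 mm thick, lying on the bench, with a thin black outline on it: round plate 96 mm in diameter, outline a circle of 72 mm. Origin at the centre of its underside, z up; the top is 4 mm above the origin. For the 60 mm amber bottle.
- pad_small_round: Pad, a fixed flat light-grey plate, 4 mm thick, lying on the bench, with a thin black outline on it: round plate 83 mm in diameter, outline a circle of 59 mm. Origin at the centre of its underside, z up; the top is 4 mm above the origin. For the 47 mm white bottle.
- pad_large_rect: Pad, a fixed flat light-grey plate, 4 mm thick, lying on the bench, with a thin black outline on it: oblong plate 80 by 98 mm, outline an oblong of 56 mm (along its x) by 74 mm (along its y). Origin at the centre of its underside, z up; the top is 4 mm above the origin. For the chip case, long side along the pad's y, either way round.
- pad_small_rect: Pad, a fixed flat light-grey plate, 4 mm thick, lying on the bench, with a thin black outline on it: oblong plate 54 by 74 mm, outline an oblong of 30 mm (along its x) by 50 mm (along its y). Origin at the centre of its underside, z up; the top is 4 mm above the origin. For the sensor chip, long side along the pad's y, either way round.
- beaker_50_mid (a point): Clear glass beaker, 46 mm in diameter and 60 mm tall, standing loose at the left of the work: a bystander, not to be disturbed. The point is its centre, 30 mm above its underside.
- petri_dish_mid (a point): Clear petri dish, 60 mm in diameter and 16 mm high, lying loose at the right of the work: a bystander, not to be disturbed. The point is its centre, 8 mm above its underside.
Not all that is in view belongs to the job. What is shaped like the pad_small_rect but brown is not meant. What is shaped like the part that bears bottle_regen_mid but red is not meant.

How it is judged (in metres and radians):
At the end, for the whole second after the job is handed in: Each of the four rests on its matching pad (amber: large round; white: small round; case: large oblong; chip: small oblong), upright or flat within 0.1 rad, centre within 12 mm of the pad's centre, case and chip with long side within 0.25 rad of the outline's, either way round (horizontal distance between bottle_desorb_mid and pad_large_round below 0.012 m and angle between each of bottle_desorb_mid, bottle_regen_mid, chip_case_0_mid, sensor_chip_mid's own z axis and vertical below 0.1 rad and z of bottle_desorb_mid in the frame of pad_large_round between 0.06 and 0.067 m and horizontal distance between bottle_regen_mid and pad_small_round below 0.012 m and z of bottle_regen_mid in the frame of pad_small_round between 0.05 and 0.057 m and horizontal distance between chip_case_0_mid and pad_large_rect below 0.012 m and z of chip_case_0_mid in the frame of pad_large_rect between 0.008 and 0.015 m and angle between the y axis of chip_case_0_mid and the y axis of pad_large_rect, either way round below 0.25 rad and horizontal distance between sensor_chip_mid and pad_small_rect below 0.012 m and z of sensor_chip_mid in the frame of pad_small_rect between 0.0055 and 0.0125 m and angle between the y axis of sensor_chip_mid and the y axis of pad_small_rect, either way round below 0.25 rad); the robot touches nothing.
It fails at once if the amber bottle is tipped over (more than 0.6 rad) (angle between bottle_desorb_mid's own z axis and vertical above 0.6 rad).
It fails at once if the white bottle is tipped over (more than 0.6 rad) (angle between bottle_regen_mid's own z axis and vertical above 0.6 rad).
It fails at once if the beaker is moved by more than 20 mm (distance of beaker_50_mid from where it was at the start of the episode above 0.02 m).
It fails at once if the petri dish is moved by more than 20 mm (distance of petri_dish_mid from where it was at the start of the episode above 0.02 m).
It also fails if it takes over 128 s, if anything falls off the work surface, if the arm or the gripper's body presses on something with over 40 N, if the wrist force passes 120 N, or if a joint passes its speed limit or range.

ROBOT

A 6-joint arm with a two-finger parallel gripper is mounted at the origin on a cart in front of the work surface, level with it; the furniture and walls round the work are solid. World frame = base frame: x ahead of the robot, y to its left, z up, the work surface at z = 0. Lengths are in mm, angles in rad, forces in N, time in s.
With the tool pointing down it reaches from about 350 to 975 mm from the base axis. Payload 7.1 kg.
Tool frame: the origin (TCP) lies on the centre line of the jaws, within the pads' length; the fingertips stand 14 mm ahead of it and the grasp point (between the pads) lies 5 mm behind it; x points along the fingers, z is the direction in which the jaws open and shut, and the axes are right-handed (so a half turn about x gives the same grasp; the last joint's range is limited). The gripper opens to 88 mm and grips with 3 to 60 N. Pads are 20 mm wide; open, the fingers measure 115 mm over their backs; the gripper's body (75 mm by 178 mm) begins 61 mm behind the grasp point.
Start: joints at [1.096, 0.423, 1.63, -0, 1.089, -0.019], TCP at [275.08, 561.191, 236.675] pointing down, gripper open.
Joint ranges: [-3, 3], [-0.9, 2.11], [0.09, 2.58], [-1.31, 4.45], [0.11, 2.69], [-2.54, 2.54]. Speed limits (rad/s): [2.39, 2.39, 3.01, 3.14, 3.14, 3.14].

INTERFACE

Orientations are given as a rotation vector (axis times angle).
In Python, from workcell import ctrl gives the robot as it stands.
- The arm moves only by the tool servo_tool, never from a script. Its argument "plan" is a list that holds one entry, the list of rows, each a list of 7 numbers: the shift along the tool's x, y, z in cm, then the turn, a rotation vector about the tool's x, y, z in rad, then the finger opening in cm, from 0 to 8.78. A call has 1 to 8 rows; each row is the pose to reach, as a shift and turn from the pose commanded when the call began, along the tool's axes at that moment; what a row does not reach only later rows make up. A row lasts 1/12 s, in which the tool goes at most 41.7 mm and 7.16 degrees, less where a joint would pass 70% of its speed; a pose out of reach is approached as far as the arm can. A call with a gripper value outside its range is refused whole. The fingers move at their own pace and stop on an object; the grip force is fixed at half the most. Time passes only in rows, so rows that repeat a pose let the fingers close. It gives the time, the measured TCP pose, the force and the opening at its end, in the units of the state.
- ctrl.get_obs(): the state, without advancing time (a new reading comes with each control period).
- ctrl.get_image(name): name is "side" or "top" or "wrist"; returns the picture (384x512x3 uint8, red, green, blue); there is no depth.
- ctrl.calibration(name): a dict with "K" (3x3 intrinsics, pixels), "view" (4x4, takes a point from world to camera coordinates). Camera axes: x right, y up, looking along -z (the intrinsics and any distortion apply to the point x, -y, -z); pixel columns grow to the right and rows downward; lengths in mm; the calibration is good to about 2 mm. A picture is of the moment at which its call begins: read the wrist's pose just before it. calibration takes no time and is no camera call; for the wrist camera it gives the pose at the moment of the call.
- ctrl.close_job(): hands the job in, once; it reports no verdict.
The state is a dict: "t": time; "qpos": joint angles; "qvel": joint speeds; "joint_torque": joint torques, N m; "ee_pos": TCP position; "orientation": TCP orientation; "ft_force": force on the tool from outside, world axes, zero at the start; "moment": the same for the moment, N m; "width": finger opening in mm.
Only numpy, scipy, OpenCV 4.12 (cv2) and the standard library are available. Lean on these libraries where they do the work, as an engineer would, in place of code of your own. Each camera call takes 0.05 s, during which the arm holds its last target.

## Working session

There is one attempt and no reset: what is moved stays moved. The work goes in short steps, Python scripts to look and compute and a tool call to move; the robot and the scene stay as the last step left them, time stands still between calls to the robot, and variables do not carry over. Pictures are saved under pics/ and viewed, and the job is handed in when it is done.

Besides the shell and the picture viewer there is one more tool, called after ">>>" as name(argument=value, ...) on one line, values as JSON. servo_tool: Moves the arm, as the interface text tells. Its arguments: {"type":"object","properties":{"plan":{"type":"array","items":{"type":"array","items":{"type":"array","items":{"type":"number"}}}}},"required":["plan"]}

```bash
mkdir -p pics; ls
python3 - <<'E'
from workcell import ctrl
import cv2
o=ctrl.get_obs(); print(o)
for n in("top","side","wrist"):
    c=ctrl.calibration(n); print(n,c)
    cv2.imwrite(f"pics/{n}0.png",ctrl.get_image(n)[:,:,::-1])
E
```

```text
pics
{'t': 0.0, 'qpos': array([ 1.09600020e+00,  4.23844371e-01,  1.63068298e+00, -8.16680738e-06,
        1.08857957e+00, -1.90308802e-02]), 'qvel': array([ 1.23829465e-03, -5.30694580e-04, -3.33746298e-04,  1.62071074e-03,
        2.38861572e-04, -9.00994211e-06]), 'joint_torque': array([-4.01046127e-03, -5.44615495e+01, -2.73669881e+01,  6.41735131e-02,
        2.26350379e-02, -1.03307100e-04]), 'ee_pos': array([274.84812821, 560.73481385, 235.90222845]), 'orientation': array([-0.8680859 ,  1.39232012,  0.86680251]), 'ft_force': array([-0.59045311, -0.48905028,  0.23420002]), 'moment': array([-0.01081619, -0.06225315, -0.01886516]), 'width': 87.83839368529732}
top {'K': array([[379.41690118,   0.        , 253.01515372],
       [  0.        , 379.41690118, 196.1978532 ],
       [  0.        ,   0.        ,   1.        ]]), 'view': array([[-4.39057407e-03, -9.99777218e-01,  2.06455149e-02,
        -8.51640125e+01],
       [ 9.93692349e-01, -2.04852196e-03,  1.12121896e-01,
        -5.58156612e+02],
       [-1.12054625e-01,  2.10075697e-02,  9.93479966e-01,
        -1.21946832e+03],

[... 419 characters left out ...]
66309e+01],
       [ 1.19688635e-01,  4.19246997e-01,  8.99948102e-01,
        -1.59335185e+03],
       [ 0.00000000e+00,  0.00000000e+00,  0.00000000e+00,
         1.00000000e+00]])}
wrist {'K': array([[279.10095398,   0.        , 257.6703521 ],
       [  0.        , 279.10095398, 187.54281288],
       [  0.        ,   0.        ,   1.        ]]), 'view': array([[ 4.39854684e-01,  8.98068842e-01, -4.59622573e-04,
        -6.23763627e+02],
       [-8.65184374e-01,  4.23611246e-01, -2.68345879e-01,
         3.22455404e+01],
       [-2.40798372e-01,  1.18430850e-01,  9.63322520e-01,
        -3.90868502e+02],
       [ 0.00000000e+00,  0.00000000e+00,  0.00000000e+00,
         1.00000000e+00]])}
```

View pics/top0.png

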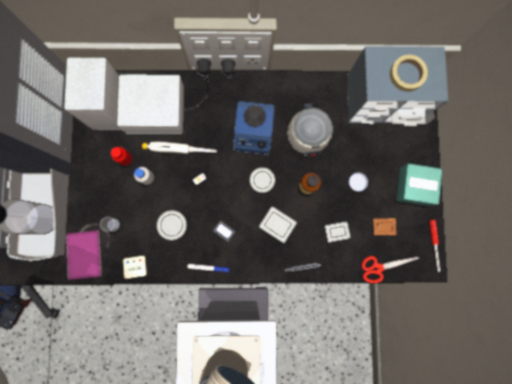

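View pics/side0.png

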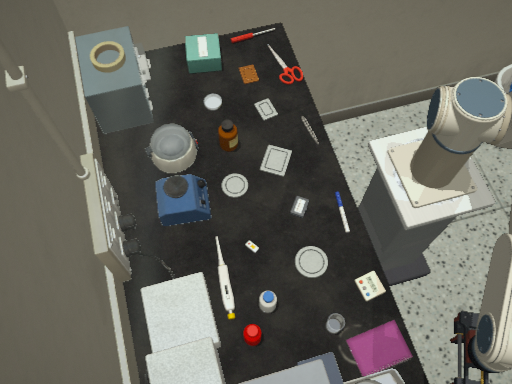

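View pics/wrist0.png

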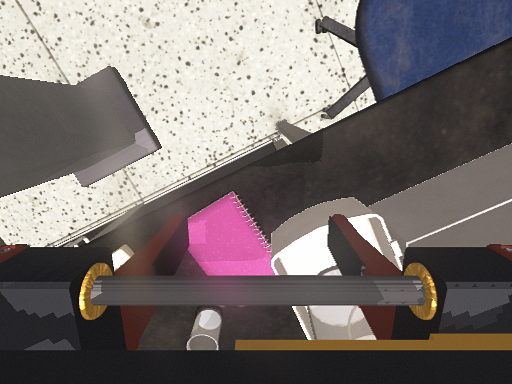

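The top view is clear of the arm. It shows the amber bottle at (310,183), white bottle at (143,175), case at (225,231) and chip at (199,179). The pads are large round (172,225), small round (262,180), large rect (278,224) and small rect (338,232). The beaker is at (111,224) and the dish at (358,182). Next I'll measure with masks in both views.

```bash
cat > h.py <<'E'
import numpy as np,cv2
from workcell import ctrl
def ray(cal,u,v):
    K,V=cal["K"],cal["view"]
    R,t=V[:3,:3],V[:3,3]
    d=np.array([(u-K[0,2])/K[0,0],-(v-K[1,2])/K[1,1],-1.0])
    return -R.T@t,R.T@d
def onplane(cal,u,v,z):
    c,d=ray(cal,u,v); s=(z-c[2])/d[2]; return c+s*d
def proj(cal,p):
    q=cal["view"][:3,:3]@np.asarray(p,float)+cal["view"][:3,3]
    return cal["K"][0,0]*q[0]/-q[2]+cal["K"][0,2], -cal["K"][1,1]*q[1]/-q[2]+cal["K"][1,2]
def blob(mask,seed,win):
    "mask blobs near seed"
    m=np.zeros_like(mask);x,y=map(int,seed);m[y-win:y+win,x-win:x+win]=mask[y-win:y+win,x-win:x+win]
    cs,_=cv2.findContours(m,cv2.RETR_EXTERNAL,cv2.CHAIN_APPROX_NONE)
    return max(cs,key=cv2.contourArea)
def cen(c):
    M=cv2.moments(c);return M["m10"]/M["m00"],M["m01"]/M["m00"]
E
python3 - <<'E'
from h import *
t=cv2.imread("pics/top0.png");s=cv2.imread("pics/side0.png")
cv2.imwrite("pics/topA.png",cv2.resize(t[130:280,95:245],None,fx=5,fy=4,interpolation=cv2.INTER_CUBIC)[:600])
cv2.imwrite("pics/topB.png",cv2.resize(t[160:260,230:390],None,fx=5,fy=5,interpolation=cv2.INTER_CUBIC))
tc=ctrl.calibration("top");sc=ctrl.calibration("side")
g={ "top":(cv2.cvtColor(t,cv2.COLOR_BGR2HSV),tc),"side":(cv2.cvtColor(s,cv2.COLOR_BGR2HSV),sc)}
seeds={"LR":((172,225),(311,262)),"SR":((262,180),(235,185)),"LRect":((278,224),(276,160)),"SRect":((338,232),(265,109)),"chip":((199,179),(252,246)),"whole case":((225,231),(300,206))}
from math import *
for k,(a,b) in seeds.items():
  for n,sd,w in(("top",a,24),("side",b,26)):
    h,c=g[n]
    m=(h[:,:,2]>95).astype(np.uint8)
    m=cv2.morphologyEx(m,cv2.MORPH_CLOSE,np.ones((3,3)))
    ct=blob(m,sd,w if k not in("chip","whole case") else 12)
    z=4 if "R" in k else (9 if k=="chip" else 14)
    P=np.array([onplane(c,*q[0],z)[:2] for q in ct],np.float32)
    p=onplane(c,*cen(ct),z)
    r=cv2.minAreaRect(P)
    print(k,n,np.round(cen(ct),1),np.round(p[:2],1),"rect",np.round(r[0],1),np.round(r[1],1),round(r[2],1))
E
```

```text
LR top [171.1 224.7] [465.9 185.7] rect [465.3 186.1] [99.9 99.7] 89.8
LR side [311.  261.3] [465.  185.9] rect [464.8 185.8] [95.4 94.4] 72.1
SR top [261.8 179.6] [ 617.8 -117.6] rect [ 618.2 -116.6] [86.6 87.2] 44.9
SR side [234.4 184.8] [ 617.2 -118.2] rect [ 618.  -120.1] [81.3 82.4] 74.2
LRect top [277.5 224.2] [ 466.6 -169.2] rect [ 467.1 -169.2] [104.6  87.4] 57.1
LRect side [275.5 159.9] [ 466.  -169.2] rect [ 465.9 -169.9] [100.7  82.6] 56.5
SRect top [337.3 231.5] [ 441.2 -369.9] rect [ 441.7 -370.1] [60.9 81.7] 9.6
SRect side [265.6 108.7] [ 440.  -369.9] rect [ 440.  -370.2] [56.8 77. ] 9.7
chip top [199.  178.6] [620.5  94.3] rect [620.5  94. ] [26.5 46.5] 34.2
chip side [251.6 245.9] [620.5  94. ] rect [620.5  93.9] [21.  41.4] 34.0
whole case top [223.8 230.7] [445.4   9.9] rect [445.6   9.8] [59.6 38.1] 53.2
whole case side [299.6 205.6] [443.7  10.3] rect [443.2  10.6] [58.9 40.9] 53.5
```

View pics/topA.png

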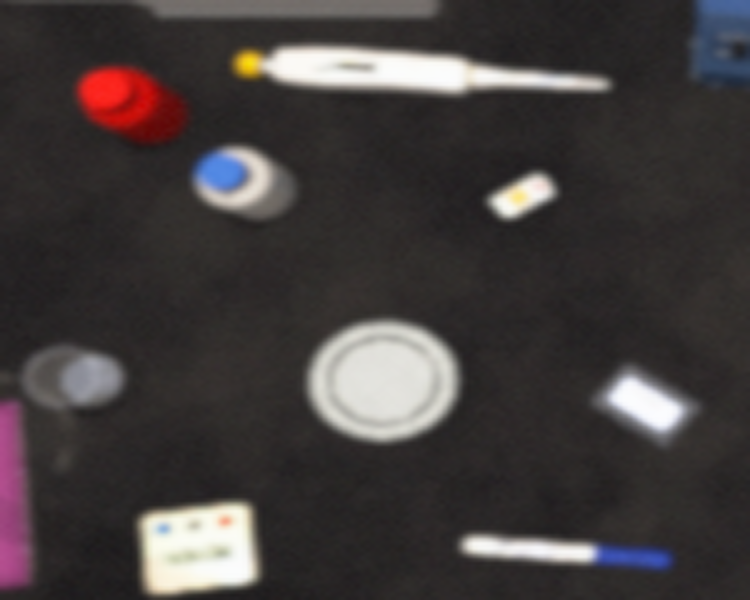

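View pics/topB.png

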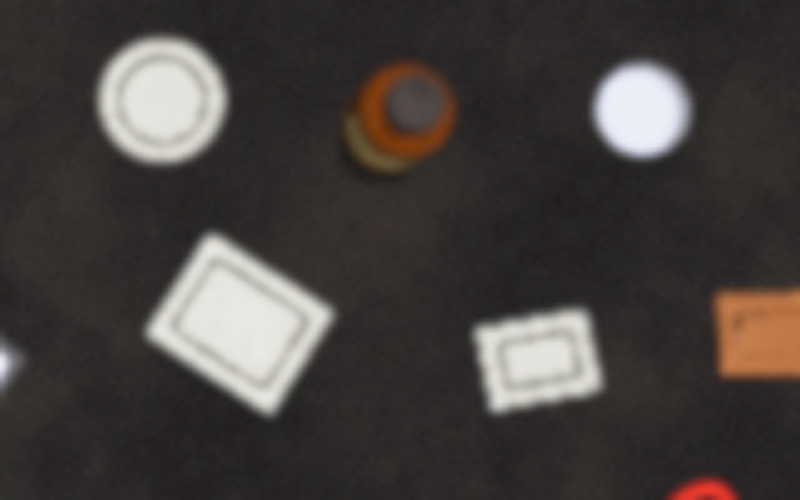

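Run:
```python
from h import *
t=cv2.imread("pics/top0.png");s=cv2.imread("pics/side0.png")
G={"top":t,"side":s};C={n:ctrl.calibration(n) for n in G}
def rep(k,n,ct,z):
    P=np.array([onplane(C[n],*q[0],z)[:2] for q in ct],np.float32); r=cv2.minAreaRect(P)
    print(k,n,np.round(cen(ct),1),np.round(onplane(C[n],*cen(ct),z)[:2],1),"rect",np.round(r[0],1),np.round(r[1],1),round(r[2],1)); return cen(ct)
def tri(a,b):
    A=[];B=[]
    for n,p in(("top",a),("side",b)):
        c,d=ray(C[n],*p);d/=np.linalg.norm(d);Q=np.eye(3)-np.outer(d,d);A.append(Q);B.append(Q@c)
    print("   tri",np.round(np.linalg.lstsq(np.vstack(A),np.hstack(B),rcond=None)[0],1))
hs={n:cv2.cvtColor(G[n],cv2.COLOR_BGR2HSV) for n in G}
# case by lower threshold
for n,sd in(("top",(224,231)),("side",(300,206))):
    for th in(55,62,70): rep(f"case{th}",n,blob((hs[n][:,:,2]>th).astype(np.uint8),sd,14),14)
# blue cap
pp=[]
for n,sd in(("top",(141,173)),("side",(268,297))):
    h=hs[n];m=((abs(h[:,:,0].astype(int)-110)<15)&(h[:,:,1]>110)&(h[:,:,2]>90)).astype(np.uint8);pp.append(rep("bluecap",n,blob(m,sd,14),98))
tri(*pp)
# amber cap: low-saturation pixels
pp=[]
for n,sd in(("top",(313,180)),("side",(227,126))):
    h=hs[n];m=((h[:,:,1]<100)).astype(np.uint8); print(n);
    m2=((abs(h[:,:,0].astype(int)-12)<8)&(h[:,:,1]>120)&(h[:,:,2]>50)).astype(np.uint8)
    rep("amber",n,blob(m2,(310,183) if n=="top" else (228,137),22),90)
for n,x,y in(("top",285,160),("side",200,105)):
    cv2.imwrite(f"pics/amb_{n}.png",cv2.resize(G[n][y:y+55,x:x+55],None,fx=10,fy=10,interpolation=cv2.INTER_CUBIC))
```

```text
case55 top [224. 231.] [444.4   9. ] rect [443.4   6.7] [77.5 48.7] 51.4
case62 top [223.8 230.9] [444.8  10. ] rect [444.6   9.4] [68.2 46. ] 53.3
case70 top [223.8 230.7] [445.2   9.9] rect [445.4  10. ] [64.9 44. ] 53.0
case55 side [299.3 205.8] [444.7  10.6] rect [442.3   7.3] [73.7 45.3] 54.1
case62 side [299.3 206. ] [445.   11.3] rect [444.4  11.1] [65.6 44.4] 52.4
case70 side [299.4 205.7] [444.2  10.6] rect [444.  11.] [65.1 43.8] 52.4
bluecap top [138.3 172.2] [626.7 272.9] rect [626.6 273.1] [29.3 21.9] 46.3
bluecap side [267.9 296.4] [625.6 272.3] rect [625.3 272.6] [24.7 24.4] 28.8
   tri [626.1 272.6  99.8]
top
amber top [308.7 183.5] [ 591.6 -262.3] rect [ 595.  -263.9] [62.4 71.8] 26.3
side
amber side [226.7 137.7] [ 606.5 -240.8] rect [ 602.4 -241.4] [94.6 59.4] 79.5
```

View pics/amb_top.png

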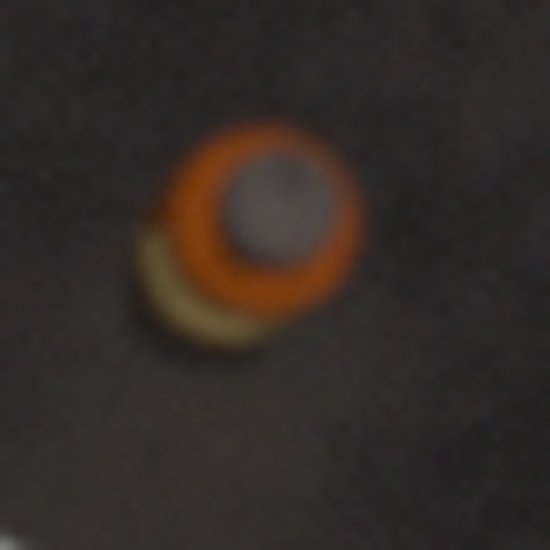

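View pics/amb_side.png

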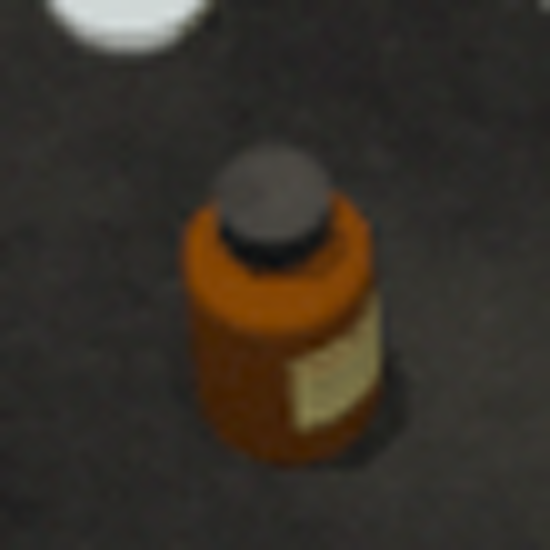

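```bash
cat >> h.py <<'E'
from scipy.spatial.transform import Rotation as Ro
def Rt(yaw):
    a=np.deg2rad(yaw);x=np.array([0,0,-1.]);z=np.array([np.cos(a),np.sin(a),0]);return np.column_stack([x,np.cross(z,x),z])
def state():
    o=ctrl.get_obs();R0=Ro.from_rotvec(o["orientation"]).as_matrix()
    print("t",round(o["t"],2),"tcp",np.round(o["ee_pos"],1),"yaw",round(float(np.degrees(np.arctan2(R0[1,2],R0[0,2]))),1),"down",np.round(R0[:,0],3),"w",round(o["width"],1),"F",np.round(o["ft_force"],1),"q",np.round(o["qpos"],2))
    return o,R0
def go(*targets):
    o,R0=state()
    for x,y,z,yaw in targets:
        a=np.degrees(np.arctan2(R0[1,2],R0[0,2]))
        if yaw is None: yaw=a
        yaw=a+(yaw-a+90)%180-90
        d=R0.T@(np.array([x,y,z])-o["ee_pos"])/10
        print((x,y,z,round(float(yaw),1)),"-> shift cm",np.round(d,2),"turn",np.round(Ro.from_matrix(R0.T@Rt(yaw)).as_rotvec(),3))
E
python3 - <<'E'
from h import *
T=ctrl.calibration("top");S=ctrl.calibration("side")
print(onplane(T,312.35,180.25,118),onplane(S,226.85,123.85,118))
for n,u,v,z in(("beaker",111,224,30),("dish",358,182,12),("red",118,153,98)):print(n,onplane(T,u,v,z))
go((604,-255,200,None),(604,-255,200,90),(604,-255,200,0))
E
```

```text
[ 597.52567614 -269.13893138  118.        ] [ 596.54134012 -271.82498016  118.        ]
beaker [468.07536786 375.45295925  30.        ]
dish [ 607.82080576 -443.23469904   12.        ]
red [687.92374956 338.11806508  98.        ]
t 0.15 tcp [274.9 560.8 236.1] yaw 63.9 down [-0.001 -0.001 -1.   ] w 87.8 F [ 0.4 -0.8 -0.1] q [ 1.1   0.42  1.63 -0.    1.09 -0.02]
(604, -255, 200, 63.9) -> shift cm [  3.68 -65.46 -58.77] turn [-0.    -0.001 -0.   ]
(604, -255, 200, 90.0) -> shift cm [  3.68 -65.46 -58.77] turn [-0.456 -0.001 -0.   ]
(604, -255, 200, 0.0) -> shift cm [  3.68 -65.46 -58.77] turn [ 1.115e+00 -1.000e-03  1.000e-03]
```

>>> servo_tool(plan=[[[-1,-33,-30,0.55,0,0,8.78],[-1,-33,-30,0.55,0,0,8.78],[-1,-33,-30,0.55,0,0,8.78],[-1,-33,-30,0.55,0,0,8.78],[-1,-33,-30,0.55,0,0,8.78],[-1,-33,-30,0.55,0,0,8.78],[-1,-33,-30,0.55,0,0,8.78],[-1,-33,-30,0.55,0,0,8.78]]])

```text
t: 0.82
ee_pos: [397.9, 249.5, 244.2]
orientation: [-0.443, 1.525, 0.443]
ft_force: [0.7, -0.5, -0.1]
width: 87.8
```

```bash
python3 -c "
from h import *
go((597,-270.5,200,0))"
```

```text
t 0.82 tcp [397.9 249.5 244.2] yaw 32.4 down [ 0.  0. -1.] w 87.8 F [ 0.7 -0.5 -0.1] q [ 0.53  0.18  1.96 -0.    1.   -0.03]
(597, -270.5, 200, 0.0) -> shift cm [  4.42 -54.57 -11.05] turn [0.565 0.    0.   ]
```

>>> servo_tool(plan=[[[0,-32,-6.5,0.4,0,0,8.78],[0,-32,-6.5,0.4,0,0,8.78],[0,-32,-6.5,0.4,0,0,8.78],[0,-32,-6.5,0.4,0,0,8.78],[0,-32,-6.5,0.4,0,0,8.78],[0,-32,-6.5,0.4,0,0,8.78],[0,-32,-6.5,0.4,0,0,8.78],[0,-32,-6.5,0.4,0,0,8.78]]])

```text
t: 1.48
ee_pos: [514.7, -56.4, 244.2]
orientation: [-0.129, 1.567, 0.129]
ft_force: [0.1, 0.7, 0.2]
width: 87.7
```

```bash
python3 -c "
from h import *
go((597,-270.5,200,0))"
```

```text
t 1.48 tcp [514.7 -56.4 244.2] yaw 9.4 down [ 0. -0. -1.] w 87.7 F [0.1 0.7 0.2] q [-0.13  0.26  1.86 -0.    1.03 -0.3 ]
(597, -270.5, 200, 0.0) -> shift cm [  4.42 -22.46   4.62] turn [0.164 0.    0.   ]
```

>>> servo_tool(plan=[[[4.4,-22.5,4.6,0.164,0,0,8.78],[4.4,-22.5,4.6,0.164,0,0,8.78],[4.4,-22.5,4.6,0.164,0,0,8.78],[4.4,-22.5,4.6,0.164,0,0,8.78],[4.4,-22.5,4.6,0.164,0,0,8.78],[4.4,-22.5,4.6,0.164,0,0,8.78],[4.4,-22.5,4.6,0.164,0,0,8.78],[4.4,-22.5,4.6,0.164,0,0,8.78]]])

```text
t: 2.15
ee_pos: [596.1, -269.1, 199.0]
orientation: [0.002, 1.572, -0.0]
ft_force: [-0.2, 0.8, -0.5]
width: 87.9
```

```bash
python3 -c "
from h import *
go((597,-270.5,65,0))
c=ctrl.calibration('wrist');print(proj(c,(597,-270.5,118)))
for n in('wrist','side'):cv2.imwrite(f'pics/{n}1.png',ctrl.get_image(n)[:,:,::-1])"
```

```text
t 2.15 tcp [ 596.1 -269.1  199. ] yaw -0.1 down [-0.002  0.001 -1.   ] w 87.9 F [-0.2  0.8 -0.5] q [-0.44  0.51  1.59  0.    1.05 -0.44]
(597, -270.5, 65, 0.0) -> shift cm [13.4  -0.16  0.11] turn [-0.001 -0.002 -0.001]
(np.float64(259.81103697482195), np.float64(199.32198424926966))
```

View pics/wrist1.png

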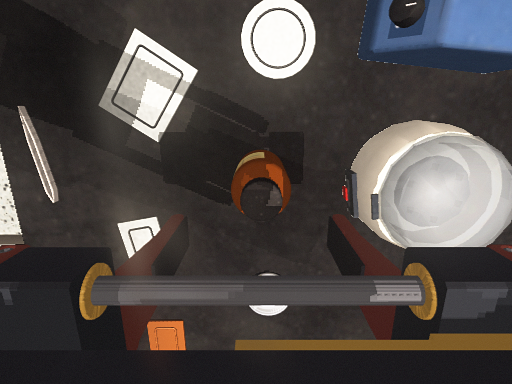

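View pics/side1.png

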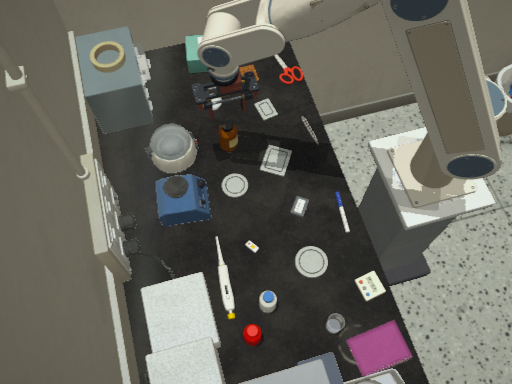

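The wrist view shows the amber bottle at (262,195), against a predicted cap position of (260,199). The pot at (430,190) is close on the +x side, so I'll turn the jaws to lie along y.

>>> servo_tool(plan=[[[0,0,0,0.96,0,0,8.78],[0,0,0,0.96,0,0,8.78],[0,0,0,0.96,0,0,8.78],[0,0,0,0.96,0,0,8.78],[0,0,0,0.96,0,0,8.78],[0,0,0,0.96,0,0,8.78],[0,0,0,0.96,0,0,8.78],[0,0,0,0.96,0,0,8.78]]])

```text
t: 2.92
ee_pos: [596.4, -266.3, 200.8]
orientation: [0.751, 1.437, -0.751]
ft_force: [-0.0, -0.3, -0.2]
width: 87.8
```

>>> servo_tool(plan=[[[0,0,0,0.61,0,0,8.78],[0,0,0,0.61,0,0,8.78],[0,0,0,0.61,0,0,8.78],[0,0,0,0.61,0,0,8.78],[0,0,0,0.61,0,0,8.78],[0,0,0,0.61,0,0,8.78],[0,0,0,0.61,0,0,8.78],[0,0,0,0.61,0,0,8.78]]])

```text
t: 3.58
ee_pos: [596.6, -267.2, 200.6]
orientation: [1.205, 1.212, -1.205]
ft_force: [-0.2, 0.3, 0.3]
width: 87.6
```

```bash
python3 -c "
from h import *
go((597,-270.5,66,-90))
print(proj(ctrl.calibration('wrist'),(597,-270.5,118)),proj(ctrl.calibration('wrist'),(597,-270.5,90)))
for n in('wrist',):cv2.imwrite(f'pics/{n}2.png',ctrl.get_image(n)[:,:,::-1])"
```

```text
t 3.58 tcp [ 596.6 -267.2  200.6] yaw -89.6 down [ 0. -0. -1.] w 87.6 F [-0.2  0.3  0.3] q [-0.44  0.5   1.59  0.    1.05  1.13]
(597, -270.5, 66, -90.0) -> shift cm [13.46  0.04  0.33] turn [ 0.006  0.    -0.   ]
(np.float64(261.16922483156173), np.float64(196.02409681319142)) (np.float64(260.83983993491734), np.float64(187.4057883641324))
```

View pics/wrist2.png

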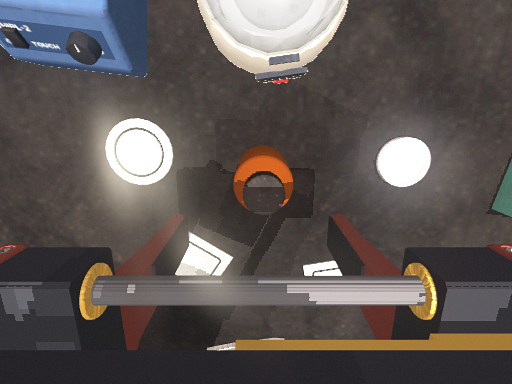

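>>> servo_tool(plan=[[[3,0,0.4,0,0,0,8.78],[6,0,0.5,0,0,0,8.78],[9,0,0.5,0,0,0,8.78],[11,0,0.5,0,0,0,8.78],[12.5,0,0.5,0,0,0,8.78],[13.4,0,0.5,0,0,0,8.78],[13.4,0,0.5,0,0,0,8.78],[13.4,0,0.5,0,0,0,8.78]]])

```text
t: 4.3
ee_pos: [597.0, -273.2, 66.6]
orientation: [1.207, 1.21, -1.207]
ft_force: [-0.4, -0.4, 0.7]
width: 88.3
```

>>> servo_tool(plan=[[[0,0,0,0,0,0,6.5],[0,0,0,0,0,0,6.2],[0,0,0,0,0,0,5.9],[0,0,0,0,0,0,4],[0,0,0,0,0,0,4],[0,0,0,0,0,0,4],[0,0,0,0,0,0,4],[0,0,0,0,0,0,4]]])

```text
t: 4.97
ee_pos: [597.0, -273.1, 66.8]
orientation: [1.208, 1.209, -1.207]
ft_force: [-0.3, 1.1, 6.5]
width: 59.0
```

```bash
python3 -c "
from h import *
go((597,-270.5,150,None))
cv2.imwrite('pics/wrist3.png',ctrl.get_image('wrist')[:,:,::-1])"
```

```text
t 4.97 tcp [ 597.  -273.1   66.8] yaw -89.9 down [ 0.001 -0.    -1.   ] w 59.0 F [-0.3  1.1  6.5] q [-0.45  0.68  1.64  0.    0.82  1.12]
(597, -270.5, 150, -89.9) -> shift cm [-8.32  0.01 -0.26] turn [ 0.     0.    -0.001]
```

View pics/wrist3.png

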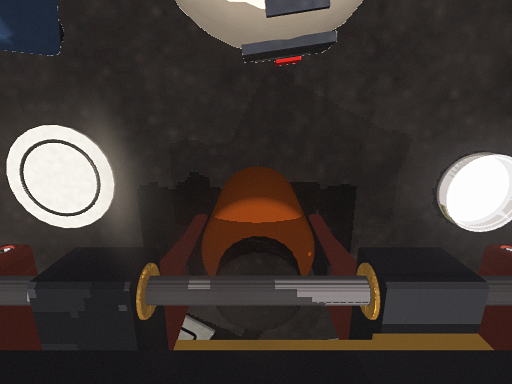

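The amber bottle is gripped, with a width of 59 mm. Now lifting.

>>> servo_tool(plan=[[[-0.5,0,0,0,0,0,4],[-1.5,0,0,0,0,0,4],[-3,0,0,0,0,0,4],[-4.5,0,0,0,0,0,4],[-6,0,0,0,0,0,4],[-7,0,0,0,0,0,4],[-7.5,0,0,0,0,0,4],[-7.5,0,0,0,0,0,4]]])

```text
t: 5.68
ee_pos: [597.4, -273.5, 143.1]
orientation: [1.208, 1.207, -1.207]
ft_force: [-0.3, 0.0, -1.7]
width: 59.0
```

```bash
python3 -c "
from h import *
go((465.4,186,141,-90))
for n in('wrist','side'):cv2.imwrite(f'pics/{n}4.png',ctrl.get_image(n)[:,:,::-1])"
```

```text
t 5.68 tcp [ 597.4 -273.5  143.1] yaw -89.9 down [ 0.003 -0.001 -1.   ] w 59.0 F [-0.3  0.  -1.7] q [-0.45  0.58  1.62 -0.    0.95  1.12]
(465.4, 186, 141, -90.0) -> shift cm [  0.12 -13.12 -45.97] turn [ 0.002  0.001 -0.003]
```

View pics/side4.png

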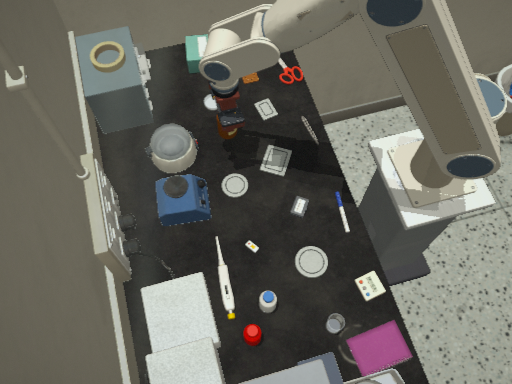

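>>> servo_tool(plan=[[[0,-0.5,-1.5,0,0,0,4],[0,-1.3,-4.5,0,0,0,4],[0,-2.3,-8,0,0,0,4],[0,-3.3,-11.5,0,0,0,4],[0,-4.3,-15,0,0,0,4],[0,-5.3,-18.5,0,0,0,4],[0,-6.2,-22,0,0,0,4],[0,-7,-25,0,0,0,4]]])

```text
t: 6.45
ee_pos: [524.4, -21.3, 140.2]
orientation: [1.207, 1.212, -1.209]
ft_force: [0.1, -0.2, -2.4]
width: 58.9
```

```bash
python3 -c "
from h import *
go((465.4,186,141,-90))"
```

```text
t 6.45 tcp [524.4 -21.3 140.2] yaw -89.9 down [-0.002  0.    -1.   ] w 58.9 F [ 0.1 -0.2 -2.4] q [-0.06  0.42  1.92  0.    0.81  1.51]
(465.4, 186, 141, -90.0) -> shift cm [ -0.06  -5.86 -20.74] turn [ 0.002 -0.     0.002]
```

>>> servo_tool(plan=[[[0,-1,-3.5,0,0,0,4],[0,-2,-7,0,0,0,4],[0,-3,-10.5,0,0,0,4],[0,-4,-14,0,0,0,4],[0,-5,-17.5,0,0,0,4],[0,-5.6,-19.8,0,0,0,4],[0,-5.9,-20.7,0,0,0,4],[0,-5.9,-20.7,0,0,0,4]]])

```text
t: 7.12
ee_pos: [465.8, 185.1, 140.5]
orientation: [1.205, 1.212, -1.207]
ft_force: [-0.9, -0.1, -2.3]
width: 59.0
```

```bash
python3 -c "
from h import *
go((465.4,186,72,-90))
cv2.imwrite('pics/top5.png',ctrl.get_image('top')[:,:,::-1]);cv2.imwrite('pics/w5.png',ctrl.get_image('wrist')[:,:,::-1])"
```

```text
t 7.12 tcp [465.8 185.1 140.5] yaw -89.7 down [-0.001 -0.    -1.   ] w 59.0 F [-0.9 -0.1 -2.3] q [0.35 0.39 1.97 0.   0.79 1.92]
(465.4, 186, 72, -90.0) -> shift cm [ 6.85 -0.03 -0.09] turn [0.005 0.    0.001]
```

View pics/w5.png

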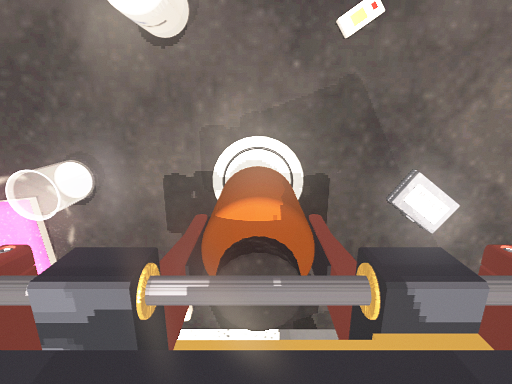

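>>> servo_tool(plan=[[[1,0,-0.1,0,0,0,4],[2.5,0,-0.1,0,0,0,4],[4,0,-0.1,0,0,0,4],[5.3,0,-0.1,0,0,0,4],[6.2,0,-0.1,0,0,0,4],[6.7,0,-0.1,0,0,0,4],[6.9,0,-0.1,0,0,0,4],[6.9,0,-0.1,0,0,0,4]]])

```text
t: 7.88
ee_pos: [466.8, 184.2, 71.7]
orientation: [1.208, 1.21, -1.209]
ft_force: [0.3, 0.1, -1.1]
width: 58.9
```

```bash
python3 -c "
from h import *
state()
cv2.imwrite('pics/s6.png',ctrl.get_image('side')[:,:,::-1])"
```

```text
t 7.88 tcp [466.8 184.2  71.7] yaw -89.9 down [-0.001 -0.    -1.   ] w 58.9 F [ 0.3  0.1 -1.1] q [ 0.35  0.51  1.99 -0.    0.64  1.92]
```

View pics/s6.png

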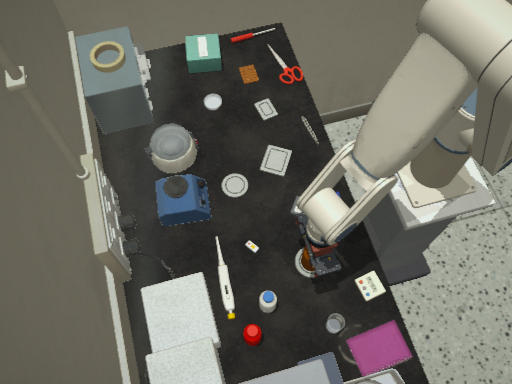

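>>> servo_tool(plan=[[[0.1,0,0,0,0,0,4],[0.1,0,0,0,0,0,4],[0.1,0,0,0,0,0,6.2],[0.1,0,0,0,0,0,6.8],[0.1,0,0,0,0,0,7.8],[0.1,0,0,0,0,0,8.7],[0.1,0,0,0,0,0,8.7],[0.1,0,0,0,0,0,8.7]]])

```text
t: 8.6
ee_pos: [466.8, 184.7, 71.2]
orientation: [1.208, 1.21, -1.208]
ft_force: [-0.7, -0.3, 0.1]
width: 86.6
```

>>> servo_tool(plan=[[[-1,0,0,0,0,0,8.7],[-3,0,0,0,0,0,8.7],[-6,0,0,0,0,0,8.7],[-9,0,0,0,0,0,8.7],[-12,0,0,0,0,0,8.7],[-14,0,0,0,0,0,8.7],[-14,0,0,0,0,0,8.7],[-14,0,0,0,0,0,8.7]]])

```text
t: 9.27
ee_pos: [467.3, 184.9, 212.7]
orientation: [1.21, 1.209, -1.205]
ft_force: [0.8, -0.2, -0.2]
width: 87.0
```

```bash
python3 -c "
from h import *
go((626.3,272.5,200,-20),(626.3,272.5,200,-50),(626.3,272.5,200,-90))
cv2.imwrite('pics/w7.png',ctrl.get_image('wrist')[:,:,::-1])"
```

```text
t 9.27 tcp [467.3 184.9 212.7] yaw -89.9 down [ 0.003  0.001 -1.   ] w 87.0 F [ 0.8 -0.2 -0.2] q [ 0.35  0.28  1.92 -0.    0.94  1.92]
(626.3, 272.5, 200, -20.0) -> shift cm [ 1.32 15.91 -8.73] turn [-1.22e+00  1.00e-03 -3.00e-03]
(626.3, 272.5, 200, -50.0) -> shift cm [ 1.32 15.91 -8.73] turn [-0.696  0.    -0.003]
(626.3, 272.5, 200, -90.0) -> shift cm [ 1.32 15.91 -8.73] turn [ 0.002 -0.001 -0.003]
```

View pics/w7.png

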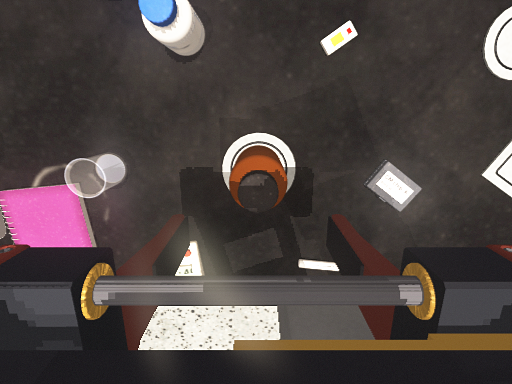

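```bash
python3 -c "
from h import *
T=ctrl.calibration('top');S=ctrl.calibration('side')
for a,b in(((182,131),(207,276)),((120,131),(218,345))):
  A=[];B=[]
  for c,p in((T,a),(S,b)):
    o,d=ray(c,*p);d/=np.linalg.norm(d);Q=np.eye(3)-np.outer(d,d);A.append(Q);B.append(Q@o)
  print(np.linalg.lstsq(np.vstack(A),np.hstack(B),rcond=None)[0])
"
```

```text
[773.24763947 152.14260381  34.06926559]
[779.92212537 350.72157411  42.15527419]
```

>>> servo_tool(plan=[[[0,2,-1,-0.1,0,0,8.7],[0,5,-3,-0.2,0,0,8.7],[0.5,9,-5,-0.32,0,0,8.7],[1,12,-6.6,-0.44,0,0,8.7],[1.3,15,-8,-0.56,0,0,8.7],[1.3,15.9,-8.7,-0.68,0,0,8.7],[1.3,15.9,-8.7,-0.78,0,0,8.7],[1.3,15.9,-8.7,-0.78,0,0,8.7]]])

```text
t: 9.98
ee_pos: [625.0, 271.9, 195.1]
orientation: [0.612, 1.485, -0.617]
ft_force: [-0.4, -0.4, 0.3]
width: 87.0
```

```bash
python3 -c "
from h import *
go((626.3,272.5,45,-45))
c=ctrl.calibration('wrist');print(proj(c,(626.3,272.5,98)))
cv2.imwrite('pics/w8.png',ctrl.get_image('wrist')[:,:,::-1])"
```

```text
t 9.98 tcp [625.  271.9 195.1] yaw -45.0 down [-0.004 -0.002 -1.   ] w 87.0 F [-0.4 -0.4  0.3] q [ 0.39  0.55  1.52 -0.    1.07  1.18]
(626.3, 272.5, 45, -45.0) -> shift cm [15.01  0.2   0.07] turn [ 0.    -0.002  0.004]
(np.float64(258.840250809803), np.float64(189.99515482857794))
```

View pics/w8.png

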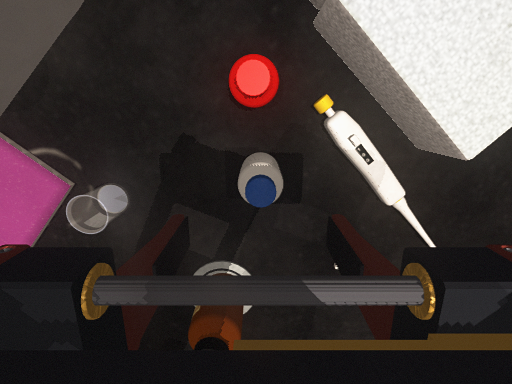

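>>> servo_tool(plan=[[[3,0.1,0.1,0,0,0,8.7],[6,0.2,0.2,0,0,0,8.7],[9,0.2,0.2,0,0,0,8.7],[12,0.2,0.2,0,0,0,8.7],[14,0.2,0.2,0,0,0,8.7],[15,0.2,0.2,0,0,0,8.7],[15,0.2,0.2,0,0,0,8.7],[15,0.2,0.2,0,0,0,8.7]]])

```text
t: 10.7
ee_pos: [628.2, 271.7, 48.1]
orientation: [0.617, 1.482, -0.619]
ft_force: [0.1, 0.3, 1.1]
width: 86.7
```

>>> servo_tool(plan=[[[0,0,0,0,0,0,6.5],[0,0,0,0,0,0,5.6],[0,0,0,0,0,0,5],[0,0,0,0,0,0,4.7],[0,0,0,0,0,0,3],[0,0,0,0,0,0,3],[0,0,0,0,0,0,3],[0,0,0,0,0,0,3]]])

```text
t: 11.37
ee_pos: [628.6, 272.0, 48.4]
orientation: [0.617, 1.481, -0.617]
ft_force: [0.1, 0.3, 1.5]
width: 45.8
```

>>> servo_tool(plan=[[[-0.5,0,0,0,0,0,3],[-1.5,0,0,0,0,0,3],[-3,0,0,0,0,0,3],[-5,0,0,0,0,0,3],[-7,0,0,0,0,0,3],[-8.5,0,0,0,0,0,3],[-9,0,0,0,0,0,3],[-9,0,0,0,0,0,3]]])

```text
t: 12.03
ee_pos: [629.6, 272.4, 140.7]
orientation: [0.619, 1.479, -0.614]
ft_force: [-0.2, -0.1, -0.9]
width: 45.8
```

```bash
python3 -c "
from h import *
go((617.5,-118,134,-45),(617.5,-118,134,-80))
cv2.imwrite('pics/w9.png',ctrl.get_image('wrist')[:,:,::-1])"
```

```text
t 12.03 tcp [629.6 272.4 140.7] yaw -45.2 down [ 0.004  0.001 -1.   ] w 45.8 F [-0.2 -0.1 -0.9] q [ 0.39  0.62  1.55 -0.    0.97  1.18]
(617.5, -118, 134, -45.0) -> shift cm [  0.61 -28.36  26.85] turn [-0.004  0.001 -0.004]
(617.5, -118, 134, -80.0) -> shift cm [  0.61 -28.36  26.85] turn [ 0.607  0.    -0.004]
```

View pics/w9.png

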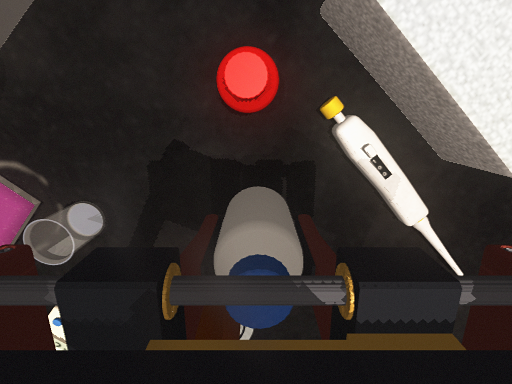

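>>> servo_tool(plan=[[[0,-1,1,0.05,0,0,3],[0,-3,2.8,0.15,0,0,3],[0,-5,4.7,0.25,0,0,3],[0,-7.2,6.8,0.36,0,0,3],[0,-9.4,8.9,0.47,0,0,3],[0,-11.6,11,0.58,0,0,3],[0,-13.8,13,0.68,0,0,3],[0,-15.5,14.7,0.78,0,0,3]]])

```text
t: 12.75
ee_pos: [620.5, 56.3, 136.6]
orientation: [1.21, 1.209, -1.214]
ft_force: [0.0, 1.2, -1.5]
width: 46.0
```

```bash
python3 -c "
from h import *
go((617.5,-118,134,-90))
"
```

```text
t 12.75 tcp [620.5  56.3 136.6] yaw -90.2 down [-0.003 -0.    -1.   ] w 46.0 F [ 0.   1.2 -1.5] q [ 0.07  0.54  1.7  -0.    0.9   1.65]
(617.5, -118, 134, -90.0) -> shift cm [ 0.27 -0.24 17.43] turn [-0.004  0.     0.003]
```

>>> servo_tool(plan=[[[0,0,2.5,0,0,0,3],[0,0,5.5,0,0,0,3],[0,-0.1,9,0,0,0,3],[0,-0.1,12,0,0,0,3],[0,-0.1,15,0,0,0,3],[0,-0.1,16.9,0,0,0,3],[0,-0.1,17.4,0,0,0,3],[0,-0.1,17.4,0,0,0,3]]])

```text
t: 13.42
ee_pos: [620.5, -116.8, 136.9]
orientation: [1.209, 1.211, -1.211]
ft_force: [0.6, 1.1, -0.6]
width: 45.7
```

```bash
python3 -c "
from h import *
go((619,-118,53,-90))
for n in('wrist','side'):cv2.imwrite(f'pics/{n}10.png',ctrl.get_image(n)[:,:,::-1])"
```

```text
t 13.42 tcp [ 620.5 -116.8  136.9] yaw -90.0 down [-0.002  0.    -1.   ] w 45.7 F [ 0.6  1.1 -0.6] q [-0.2   0.55  1.68  0.    0.91  1.37]
(619, -118, 53, -90.0) -> shift cm [ 8.39 -0.13  0.13] turn [-0.001 -0.     0.002]
```

View pics/wrist10.png

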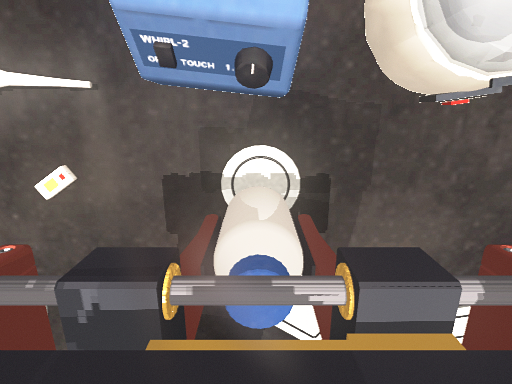

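View pics/side10.png

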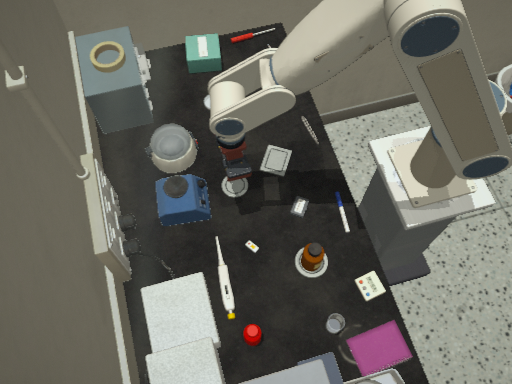

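>>> servo_tool(plan=[[[1,-0.1,0.1,0,0,0,3],[2.5,-0.1,0.1,0,0,0,3],[4.2,-0.1,0.1,0,0,0,3],[5.9,-0.1,0.1,0,0,0,3],[7.3,-0.1,0.1,0,0,0,3],[8.1,-0.1,0.1,0,0,0,3],[8.4,-0.1,0.1,0,0,0,3],[8.4,-0.1,0.1,0,0,0,3]]])

```text
t: 14.18
ee_pos: [620.0, -115.9, 53.5]
orientation: [1.207, 1.212, -1.208]
ft_force: [0.2, -0.0, -1.1]
width: 45.8
```

```bash
python3 -c "
from h import *
state()"
```

```text
t 14.18 tcp [ 620.  -115.9   53.5] yaw -89.9 down [-0.001  0.    -1.   ] w 45.8 F [ 0.2 -0.  -1.1] q [-0.2   0.67  1.7   0.    0.77  1.36]
```

>>> servo_tool(plan=[[[0.1,-0.1,0.2,0,0,0,3],[0.1,-0.1,0.2,0,0,0,3],[0.1,-0.1,0.2,0,0,0,3],[0.1,-0.1,0.2,0,0,0,5.2],[0.1,-0.1,0.2,0,0,0,6.4],[0.1,-0.1,0.2,0,0,0,8],[0.1,-0.1,0.2,0,0,0,8.7],[0.1,-0.1,0.2,0,0,0,8.7]]])

```text
t: 14.85
ee_pos: [619.4, -118.6, 53.3]
orientation: [1.208, 1.21, -1.208]
ft_force: [0.4, 0.0, -0.5]
width: 75.2
```

>>> servo_tool(plan=[[[-1,0,0,0,0,0,8.7],[-3,0,0,0,0,0,8.7],[-6,0,0,0,0,0,8.7],[-9,0,0,0,0,0,8.7],[-12,0,0,0,0,0,8.7],[-15,0,0,0,0,0,8.7],[-15,0,0,0,0,0,8.7],[-15,0,0,0,0,0,8.7]]])

```text
t: 15.52
ee_pos: [620.5, -118.8, 205.9]
orientation: [1.209, 1.206, -1.205]
ft_force: [0.3, -0.3, -0.0]
width: 87.0
```

```bash
python3 -c "
from h import *
go((445,10.4,150,-37),(445,10.4,150,143))
cv2.imwrite('pics/w11.png',ctrl.get_image('wrist')[:,:,::-1])"
```

```text
t 15.52 tcp [ 620.5 -118.8  205.9] yaw -89.9 down [ 0.005 -0.001 -1.   ] w 87.0 F [ 0.3 -0.3 -0. ] q [-0.21  0.47  1.64 -0.    1.03  1.36]
(445, 10.4, 150, -37.0) -> shift cm [  5.5  -17.55 -12.96] turn [-0.923  0.003 -0.004]
(445, 10.4, 150, -37.0) -> shift cm [  5.5  -17.55 -12.96] turn [-0.923  0.003 -0.004]
```

View pics/w11.png

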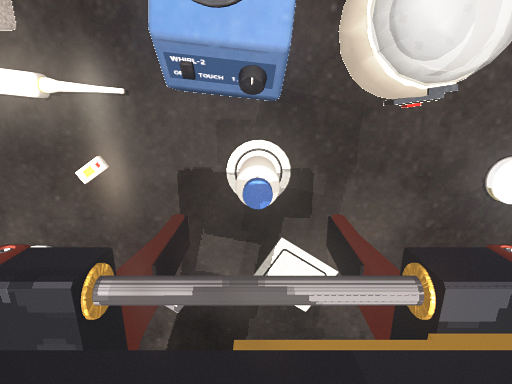

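The white bottle is standing on the small round pad. Next is the case.

>>> servo_tool(plan=[[[0,-3,-2,-0.12,0,0,8.7],[1,-6,-4.5,-0.24,0,0,8.7],[2,-9,-6.7,-0.36,0,0,8.7],[3,-12,-9,-0.48,0,0,8.7],[4,-15,-11,-0.6,0,0,8.7],[5.5,-17.5,-13,-0.72,0,0,8.7],[5.5,-17.5,-13,-0.84,0,0,8.7],[5.5,-17.5,-13,-0.92,0,0,8.7]]])

```text
t: 16.23
ee_pos: [440.3, 12.1, 146.1]
orientation: [0.501, 1.518, -0.504]
ft_force: [0.9, -0.9, 0.6]
width: 87.2
```

```bash
cat > wm.py <<'E'
from h import *
import sys
# measure bright blob in wrist view near predicted point
def wrist(name,p,z,th,win):
    c=ctrl.calibration('wrist');im=ctrl.get_image('wrist')
    cv2.imwrite(f'pics/{name}.png',im[:,:,::-1])
    u=proj(c,p);print('pred px',np.round(u,1))
    g=cv2.cvtColor(im,cv2.COLOR_RGB2GRAY)
    ct=blob((g>th).astype(np.uint8),u,win)
    P=np.array([onplane(c,*q[0],z)[:2] for q in ct],np.float32);r=cv2.minAreaRect(P)
    print('px',np.round(cen(ct),1),'rect',np.round(r[0],1),np.round(r[1],1),round(r[2],1))
E
python3 -c "
from wm import *
go((445,10.4,150,-37),(445,10.4,7,-37))
wrist('w12',(445,10.4,14),14,75,70)"
```

```text
t 16.23 tcp [440.3  12.1 146.1] yaw -36.7 down [-0.006 -0.    -1.   ] w 87.2 F [ 0.9 -0.9  0.6] q [ 0.    0.3   2.09 -0.    0.76  0.64]
(445, 10.4, 150, -37.0) -> shift cm [-0.39  0.14  0.47] turn [ 0.005 -0.005  0.004]
(445, 10.4, 7, -37.0) -> shift cm [13.91  0.2   0.54] turn [ 0.005 -0.005  0.004]
pred px [263.4 180.6]
px [264.9 179.8] rect [445.7  10.2] [60.9 41.7] 53.4
```

View pics/w12.png

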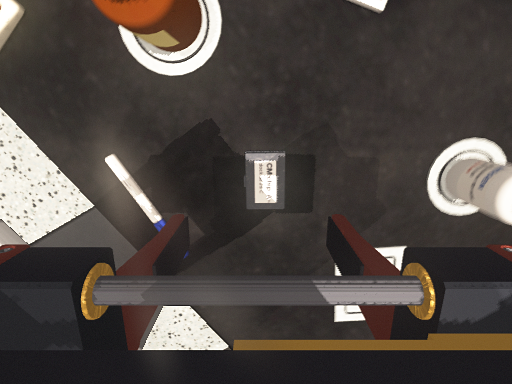

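>>> servo_tool(plan=[[[3,0.2,0.5,0,0,0,8.7],[6,0.2,0.5,0,0,0,8.7],[8.5,0.2,0.5,0,0,0,8.7],[10.5,0.2,0.5,0,0,0,8.7],[11.5,0.2,0.5,0,0,0,8.7],[12.2,0.2,0.5,0,0,0,8.7],[12.2,0.2,0.5,0,0,0,8.7],[12.2,0.2,0.5,0,0,0,8.7]]])

```text
t: 16.95
ee_pos: [449.3, 9.6, 26.3]
orientation: [0.509, 1.511, -0.509]
ft_force: [0.1, -0.3, 0.2]
width: 87.2
```

```bash
python3 -c "
from wm import *
go((445.2,10.4,17,-37))"
```

```text
t 16.95 tcp [449.3   9.6  26.3] yaw -37.2 down [-0. -0. -1.] w 87.2 F [ 0.1 -0.3  0.2] q [-0.01  0.56  2.11 -0.    0.47  0.64]
(445.2, 10.4, 17, -37.0) -> shift cm [ 0.93 -0.19 -0.38] turn [-0.004 -0.     0.   ]
```

>>> servo_tool(plan=[[[0.5,-0.2,-0.4,0,0,0,8.7],[0.9,-0.2,-0.4,0,0,0,8.7],[0.9,-0.2,-0.4,0,0,0,7],[0.9,-0.2,-0.4,0,0,0,5.5],[0.9,-0.2,-0.4,0,0,0,4.6],[0.9,-0.2,-0.4,0,0,0,3],[0.9,-0.2,-0.4,0,0,0,3],[0.9,-0.2,-0.4,0,0,0,3]]])

```text
t: 17.62
ee_pos: [445.1, 10.5, 17.3]
orientation: [0.508, 1.51, -0.508]
ft_force: [-0.3, -0.5, 0.9]
width: 50.5
```

>>> servo_tool(plan=[[[0,0,0,0,0,0,3],[0,0,0,0,0,0,3],[-1,0,0,0,0,0,3],[-3,0,0,0,0,0,3],[-5.5,0,0,0,0,0,3],[-7.5,0,0,0,0,0,3],[-8,0,0,0,0,0,3],[-8,0,0,0,0,0,3]]])

```text
t: 18.28
ee_pos: [446.0, 10.5, 98.8]
orientation: [0.509, 1.507, -0.507]
ft_force: [0.5, -0.2, -0.7]
width: 42.0
```

```bash
python3 -c "
from wm import *
go((466,-169.4,99,-33.2))
wrist('w13',(445,10.4,14),14,75,70)"
```

```text
t 18.28 tcp [446.   10.5  98.8] yaw -37.2 down [ 0.004 -0.    -1.   ] w 42.0 F [ 0.5 -0.2 -0.7] q [-0.    0.4   2.11 -0.    0.63  0.65]
(466, -169.4, 99, -33.2) -> shift cm [ -0.02 -13.12  12.47] turn [-0.07   0.003 -0.002]
pred px [257.1 196.8]
px [257.5 226.8] rect [427.1 -13.7] [74.3 61.6] 52.7
```

View pics/w13.png

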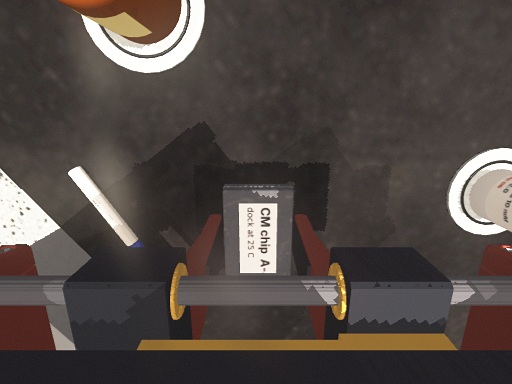

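>>> servo_tool(plan=[[[0,-1,1,0,0,0,3],[0,-3,3,0,0,0,3],[0,-5.5,5.3,-0.03,0,0,3],[0,-8,7.6,-0.07,0,0,3],[0,-10.5,10,-0.07,0,0,3],[0,-12.5,11.9,-0.07,0,0,3],[0,-13.1,12.5,-0.07,0,0,3],[0,-13.1,12.5,-0.07,0,0,3]]])

```text
t: 19.0
ee_pos: [464.9, -170.8, 95.9]
orientation: [0.456, 1.524, -0.456]
ft_force: [0.5, 0.1, 0.4]
width: 41.9
```

```bash
python3 -c "
from wm import *
go((466,-169.4,22,-33.2))
wrist('w14',(466,-169.4,4),4,110,70)"
```

```text
t 19.0 tcp [ 464.9 -170.8   95.9] yaw -33.4 down [-0.001  0.001 -1.   ] w 41.9 F [0.5 0.1 0.4] q [-0.38  0.46  2.   -0.    0.68  0.21]
(466, -169.4, 22, -33.2) -> shift cm [7.39 0.18 0.02] turn [-0.003 -0.001  0.   ]
pred px [258.6 191.6]
px [260.8 164.8] rect [ 473.1 -160.1] [72.1 80.6] 56.7
```

View pics/w14.png

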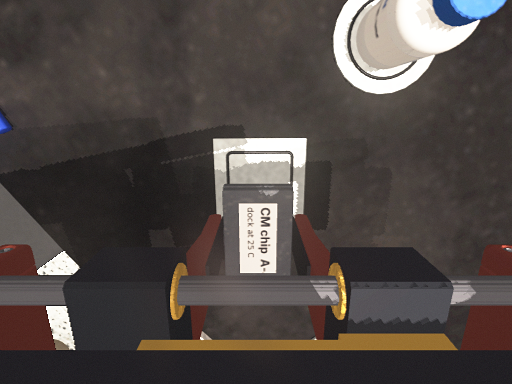

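>>> servo_tool(plan=[[[1.5,0.1,0,0,0,0,3],[3,0.1,0,0,0,0,3],[4.5,0.1,0,0,0,0,3],[5.8,0.1,0,0,0,0,3],[6.6,0.1,0,0,0,0,3],[7,0.1,0,0,0,0,3],[7.2,0.1,0,0,0,0,3],[7.2,0.1,0,0,0,0,3]]])

```text
t: 19.72
ee_pos: [465.7, -167.9, 25.0]
orientation: [0.453, 1.524, -0.453]
ft_force: [0.2, 0.2, -0.4]
width: 41.6
```

```bash
python3 -c "
from wm import *
go((466,-169.4,21.5,-33.2))"
```

```text
t 19.72 tcp [ 465.7 -167.9   25. ] yaw -33.1 down [-0.001  0.    -1.   ] w 41.6 F [ 0.2  0.2 -0.4] q [-0.37  0.6   2.01  0.    0.53  0.21]
(466, -169.4, 21.5, -33.2) -> shift cm [ 0.35 -0.11  0.1 ] turn [ 0.001 -0.001  0.   ]
```

>>> servo_tool(plan=[[[0.2,-0.1,0.1,0,0,0,3],[0.35,-0.1,0.1,0,0,0,3],[0.35,-0.1,0.1,0,0,0,3],[0.35,-0.1,0.1,0,0,0,4.8],[0.35,-0.1,0.1,0,0,0,5.5],[0.35,-0.1,0.1,0,0,0,7],[0.35,-0.1,0.1,0,0,0,7],[0.35,-0.1,0.1,0,0,0,7]]])

```text
t: 20.38
ee_pos: [466.2, -170.0, 21.7]
orientation: [0.454, 1.523, -0.454]
ft_force: [-1.0, -0.4, -0.5]
width: 69.1
```

>>> servo_tool(plan=[[[-1,0,0,0,0,0,7],[-3,0,0,0,0,0,7],[-6,0,0,0,0,0,7],[-9,0,0,0,0,0,7],[-12,0,0,0,0,0,5],[-15,0,0,0,0,0,4],[-17,0,0,0,0,0,4],[-17,0,0,0,0,0,4]]])

```text
t: 21.05
ee_pos: [468.5, -170.9, 196.5]
orientation: [0.453, 1.515, -0.454]
ft_force: [1.3, 0.1, -0.8]
width: 46.6
```

```bash
python3 -c "
from wm import *
go((620.5,94,150,34.1),(620.5,94,200,34.1))
wrist('w15',(466,-169.4,18),18,85,40)"
```

```text
t 21.05 tcp [ 468.5 -170.9  196.5] yaw -33.2 down [ 0.008 -0.003 -1.   ] w 46.6 F [ 1.3  0.1 -0.8] q [-0.37  0.29  1.94  0.    0.9   0.21]
(620.5, 94, 150, 34.1) -> shift cm [ 4.69 30.48 -1.81] turn [-1.174  0.008  0.003]
(620.5, 94, 200, 34.1) -> shift cm [-0.31 30.49 -1.77] turn [-1.174  0.008  0.003]
pred px [254.6 173.1]
px [255.8 170.1] rect [ 469.4 -170.6] [93.1 82.6] 56.8
```

View pics/w15.png

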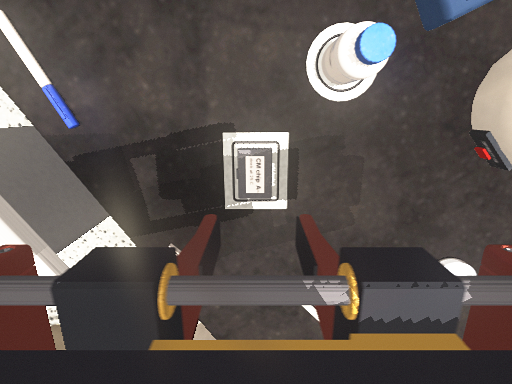

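>>> servo_tool(plan=[[[0,3,0,-0.12,0,0,4],[0,7,-0.4,-0.24,0,0,4],[0,11,-0.6,-0.36,0,0,4],[0,15,-0.9,-0.48,0,0,4],[0,19,-1.1,-0.6,0,0,4],[0,23,-1.4,-0.72,0,0,4],[0,27,-1.6,-0.84,0,0,4],[0,29,-1.8,-0.92,0,0,4]]])

```text
t: 21.77
ee_pos: [610.8, 86.2, 190.2]
orientation: [-0.273, 1.554, 0.274]
ft_force: [0.5, 0.8, 0.6]
width: 40.3
```

```bash
python3 -c "
from wm import *
go((620.5,94,120,34.1))"
```

```text
t 21.77 tcp [610.8  86.2 190.2] yaw 20.0 down [-0.001  0.001 -1.   ] w 40.3 F [0.5 0.8 0.6] q [ 0.12  0.47  1.68  0.    0.99 -0.23]
(620.5, 94, 120, 34.1) -> shift cm [7.02 0.39 1.18] turn [-0.246 -0.001 -0.001]
```

>>> servo_tool(plan=[[[2,0.3,1,-0.1,0,0,4],[4,0.3,1.1,-0.2,0,0,4],[6,0.3,1.1,-0.25,0,0,4],[7,0.3,1.1,-0.25,0,0,4],[7,0.3,1.1,-0.25,0,0,4],[7,0.3,1.1,-0.25,0,0,4],[7,0.3,1.1,-0.25,0,0,4],[7,0.3,1.1,-0.25,0,0,4]]])

```text
t: 22.43
ee_pos: [619.9, 89.0, 122.8]
orientation: [-0.462, 1.519, 0.462]
ft_force: [0.6, -0.5, -1.1]
width: 40.3
```

```bash
python3 -c "
from wm import *
go((620.5,94,17,34.1))
wrist('w16',(620.5,94,9),9,110,30)"
```

```text
t 22.43 tcp [619.9  89.  122.8] yaw 33.8 down [ 0.002  0.    -1.   ] w 40.3 F [ 0.6 -0.5 -1.1] q [ 0.12  0.57  1.7   0.    0.88 -0.47]
(620.5, 94, 17, 34.1) -> shift cm [10.58  0.39  0.31] turn [-0.005  0.002  0.001]
pred px [261.7 184.1]
px [261.1 184.4] rect [620.8  93.3] [18.8 39.3] 33.8
```

View pics/w16.png

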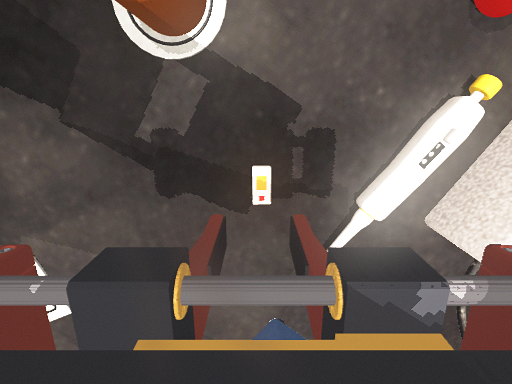

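>>> servo_tool(plan=[[[2,0.35,0.3,0,0,0,4],[4,0.35,0.3,0,0,0,4],[6,0.35,0.3,0,0,0,4],[8,0.35,0.3,0,0,0,4],[9.2,0.35,0.3,0,0,0,4],[9.7,0.35,0.3,0,0,0,4],[9.7,0.35,0.3,0,0,0,4],[9.7,0.35,0.3,0,0,0,4]]])

```text
t: 23.15
ee_pos: [620.2, 93.7, 25.4]
orientation: [-0.463, 1.52, 0.463]
ft_force: [1.0, -0.1, -0.4]
width: 40.0
```

```bash
python3 -c "
from wm import *
go((620.6,93.6,16.5,34.1))"
```

```text
t 23.15 tcp [620.2  93.7  25.4] yaw 33.9 down [ 0.001  0.    -1.   ] w 40.0 F [ 1.  -0.1 -0.4] q [ 0.13  0.71  1.72  0.    0.71 -0.46]
(620.6, 93.6, 16.5, 34.1) -> shift cm [ 0.89 -0.03  0.02] turn [-0.004  0.001  0.   ]
```

>>> servo_tool(plan=[[[0.5,0,0,0,0,0,4],[0.9,0,0,0,0,0,4],[0.9,0,0,0,0,0,3],[0.9,0,0,0,0,0,2],[0.9,0,0,0,0,0,1],[0.9,0,0,0,0,0,1],[0.9,0,0,0,0,0,1],[0.9,0,0,0,0,0,1]]])

```text
t: 23.82
ee_pos: [619.8, 93.7, 15.9]
orientation: [-0.463, 1.52, 0.463]
ft_force: [-0.4, -0.2, 1.3]
width: 17.6
```

```bash
python3 -c "
from wm import *
state()"
```

```text
t 23.82 tcp [619.8  93.7  15.9] yaw 33.9 down [ 0.  0. -1.] w 17.6 F [-0.4 -0.2  1.3] q [ 0.13  0.73  1.72  0.    0.7  -0.46]
```

>>> servo_tool(plan=[[[0,0,0,0,0,0,1],[-1,0,0,0,0,0,1],[-3,0,0,0,0,0,1],[-6,0,0,0,0,0,1],[-9,0,0,0,0,0,1],[-12,0,0,0,0,0,1],[-15,0,0,0,0,0,1],[-16,0,0,0,0,0,1]]])

```text
t: 24.48
ee_pos: [621.8, 94.0, 180.9]
orientation: [-0.463, 1.514, 0.462]
ft_force: [1.1, -0.2, -0.0]
width: 17.5
```

```bash
python3 -c "
from wm import *
go((440.5,-370,170,9.6))
cv2.imwrite('pics/w17.png',ctrl.get_image('wrist')[:,:,::-1])"
```

```text
t 24.48 tcp [621.8  94.  180.9] yaw 33.9 down [ 0.007  0.001 -1.   ] w 17.5 F [ 1.1 -0.2 -0. ] q [ 0.13  0.49  1.67  0.    0.98 -0.46]
(440.5, -370, 170, 9.6) -> shift cm [  0.93 -28.42 -40.92] turn [0.423 0.007 0.002]
```

View pics/w17.png

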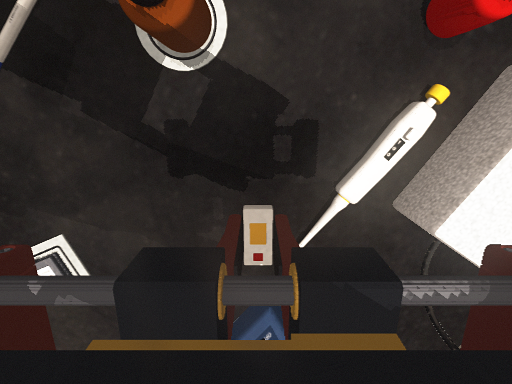

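The chip is held. Carrying it high to the small oblong pad.

>>> servo_tool(plan=[[[0,-1,-1.5,0.03,0,0,1],[0,-3,-4.3,0.1,0,0,1],[0,-5,-7.2,0.15,0,0,1],[0,-7,-10.1,0.2,0,0,1],[0,-9,-13,0.26,0,0,1],[0,-11,-15.9,0.32,0,0,1],[0,-13,-18.8,0.36,0,0,1],[0,-15,-21.6,0.42,0,0,1]]])

```text
t: 25.2
ee_pos: [522.1, -152.4, 174.4]
orientation: [-0.132, 1.569, 0.133]
ft_force: [0.7, -0.2, -0.2]
width: 17.8
```

```bash
python3 -c "
from wm import *
go((440.5,-370,150,9.6))"
```

```text
t 25.2 tcp [ 522.1 -152.4  174.4] yaw 9.7 down [-0.002  0.001 -1.   ] w 17.8 F [ 0.7 -0.2 -0.2] q [-0.31  0.39  1.86 -0.    0.9  -0.47]
(440.5, -370, 150, 9.6) -> shift cm [  2.44 -20.08 -11.7 ] turn [ 0.002 -0.002 -0.001]
```

>>> servo_tool(plan=[[[0,-3,-1.7,0,0,0,1],[0,-6,-3.5,0,0,0,1],[0.5,-9,-5.2,0,0,0,1],[1,-12,-7,0,0,0,1],[2,-15.5,-9,0,0,0,1],[2.5,-18.5,-10.8,0,0,0,1],[2.5,-20.1,-11.7,0,0,0,1],[2.5,-20.1,-11.7,0,0,0,1]]])

```text
t: 25.87
ee_pos: [440.7, -371.9, 149.0]
orientation: [-0.131, 1.568, 0.132]
ft_force: [0.9, 0.1, -1.1]
width: 17.8
```

```bash
python3 -c "
from wm import *
go((440.5,-370,20.2,9.6))
wrist('w18',(440.5,-370,4),4,120,70)"
```

```text
t 25.87 tcp [ 440.7 -371.9  149. ] yaw 9.6 down [-0.002  0.001 -1.   ] w 17.8 F [ 0.9  0.1 -1.1] q [-0.72  0.47  1.8  -0.    0.88 -0.89]
(440.5, -370, 20.2, 9.6) -> shift cm [12.88  0.18  0.03] turn [-0.    -0.002 -0.001]
pred px [258.7 178.3]
px [259.  190.5] rect [ 445.3 -393. ] [ 54.1 117.7] 11.0
```

View pics/w18.png

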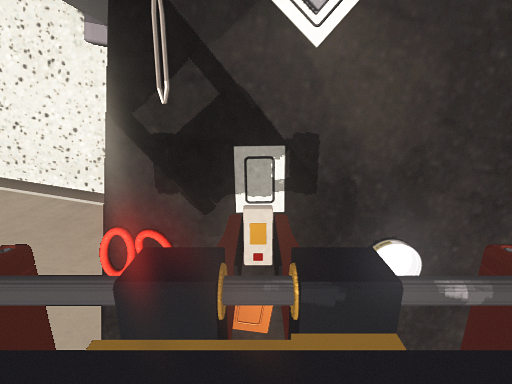

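>>> servo_tool(plan=[[[2,0.15,0,0,0,0,1],[4.5,0.15,0,0,0,0,1],[7,0.15,0,0,0,0,1],[9,0.15,0,0,0,0,1],[11,0.15,0,0,0,0,1],[12,0.15,0,0,0,0,1],[12,0.15,0,0,0,0,1],[12,0.15,0,0,0,0,1]]])

```text
t: 26.58
ee_pos: [442.6, -366.7, 30.4]
orientation: [-0.134, 1.567, 0.136]
ft_force: [-0.1, 0.6, 0.3]
width: 17.9
```

```bash
python3 -c "
from wm import *
go((440.5,-370,20.2,9.6))"
```

```text
t 26.58 tcp [ 442.6 -366.7   30.4] yaw 9.8 down [-0.001  0.001 -1.   ] w 17.9 F [-0.1  0.6  0.3] q [-0.71  0.66  1.84  0.    0.65 -0.88]
(440.5, -370, 20.2, 9.6) -> shift cm [ 1.02 -0.29 -0.26] turn [ 0.004 -0.001 -0.001]
```

>>> servo_tool(plan=[[[0.5,-0.3,-0.25,0,0,0,1],[0.9,-0.3,-0.25,0,0,0,1],[1,-0.3,-0.25,0,0,0,1],[1,-0.3,-0.25,0,0,0,1],[1,-0.3,-0.25,0,0,0,2.4],[1,-0.3,-0.25,0,0,0,3.4],[1,-0.3,-0.25,0,0,0,4],[1,-0.3,-0.25,0,0,0,4]]])

```text
t: 27.25
ee_pos: [440.6, -371.2, 20.9]
orientation: [-0.134, 1.566, 0.134]
ft_force: [0.7, -0.1, -0.0]
width: 39.0
```

```bash
python3 -c "
from wm import *
state()"
```

```text
t 27.25 tcp [ 440.6 -371.2   20.9] yaw 9.8 down [ 0. -0. -1.] w 39.0 F [ 0.7 -0.1 -0. ] q [-0.72  0.67  1.83  0.    0.63 -0.89]
```

>>> servo_tool(plan=[[[-0.5,0,0,0,0,0,4.5],[-1.5,0,0,0,0,0,4.5],[-4,0,0,0,0,0,4.5],[-7,0,0,0,0,0,4.5],[-10,0,0,0,0,0,4.5],[-13,0,0,0,0,0,4.5],[-16,0,0,0,0,0,4.5],[-18,0,0,0,0,0,4.5]]])

```text
t: 27.92
ee_pos: [441.2, -371.6, 204.7]
orientation: [-0.136, 1.564, 0.132]
ft_force: [0.9, -0.1, -0.5]
width: 45.2
```

```bash
python3 -c "
from wm import *
state()
for n in('wrist','side','top'):cv2.imwrite(f'pics/{n}20.png',ctrl.get_image(n)[:,:,::-1])"
```

```text
t 27.92 tcp [ 441.2 -371.6  204.7] yaw 9.8 down [ 0.003 -0.003 -1.   ] w 45.2 F [ 0.9 -0.1 -0.5] q [-0.72  0.39  1.77 -0.    0.98 -0.89]
```

View pics/wrist20.png

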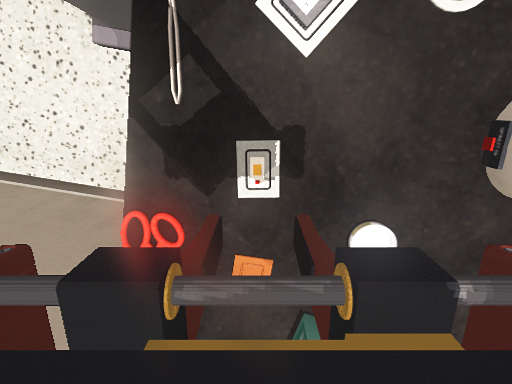

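View pics/side20.png

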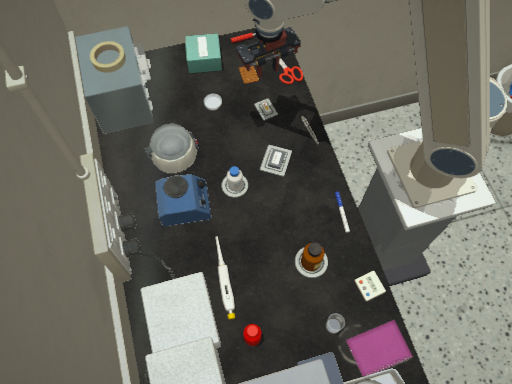

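View pics/top20.png

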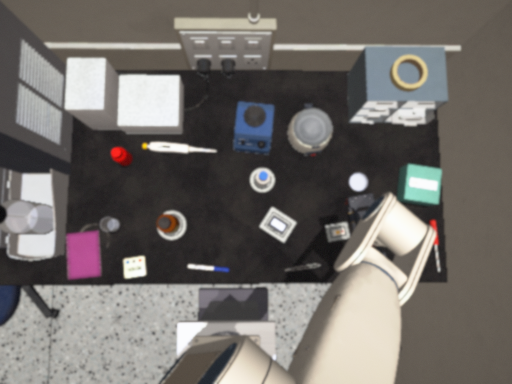

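All four are on their pads. A final numeric check follows.

Run:
```python
from h import *
G={n:cv2.imread(f"pics/{n}20.png") for n in("top","side")};G0={n:cv2.imread(f"pics/{n}0.png") for n in G};C={n:ctrl.calibration(n) for n in G}
for n,sd in(("top",(262,178)),("side",(235,174))):
    h=cv2.cvtColor(G[n],cv2.COLOR_BGR2HSV);m=((abs(h[:,:,0].astype(int)-110)<15)&(h[:,:,1]>110)&(h[:,:,2]>90)).astype(np.uint8)
    print("white",n,onplane(C[n],*cen(blob(m,sd,10)),102)[:2].round(1),"pad 617.5 -118")
    print("amber cap pred px",n,np.round(proj(C[n],(465.4,186,122)),1))
    h=cv2.cvtColor(G[n],cv2.COLOR_BGR2HSV)
    for k,s,z,pad in(("case label",{"top":(278,224),"side":(276,158)}[n],18,"466.3 -169.4"),("chip",{"top":(337,231),"side":(266,108)}[n],13,"440.6 -370")):
        p=proj(C[n],[float(v) for v in pad.split()]+[z]);print(k,n,np.round(p,1))
for n,x,y,w in(("top",150,205,40),("side",290,235,45),("top",318,212,40),("side",245,88,40)):
    cv2.imwrite(f"pics/z_{n}{x}.png",cv2.resize(G[n][y:y+w,x:x+w],(400,400),interpolation=cv2.INTER_CUBIC))
r=np.hstack([cv2.imread(f"pics/z_{n}.png") for n in("top150","side290")]);cv2.imwrite("pics/zz.png",r)
for n,(x,y) in(("top",(111,224)),("side",(335,323)),("side",(213,102)),("top",(358,182))):
    print("bystander diff",n,cv2.absdiff(G[n],G0[n])[y-12:y+12,x-12:x+12].mean().round(1))
```

```text
white top [ 615.2 -117. ] pad 617.5 -118
amber cap pred px top [163.4 223.5]
case label top [277.9 224.1]
chip top [338.  231.7]
white side [ 615.9 -116.6] pad 617.5 -118
amber cap pred px side [315.5 248.1]
case label side [275.5 157.7]
chip side [265.5 107.2]
bystander diff top 2.0
bystander diff side 2.8
bystander diff side 2.9
bystander diff top 2.3
```

View pics/zz.png

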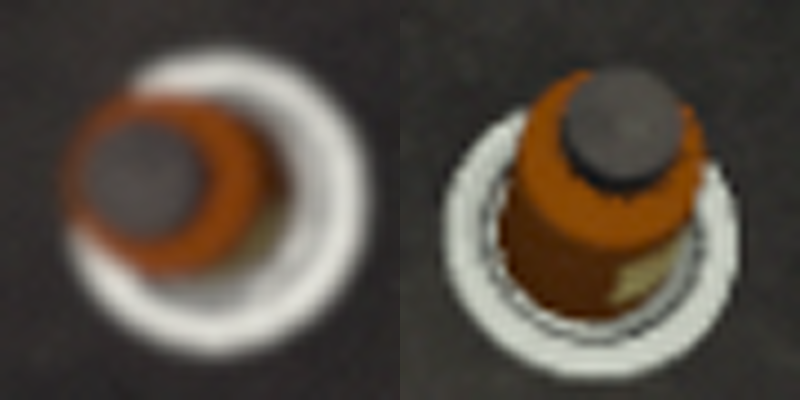

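```bash
python3 -c "
from h import *
o,_=state();print(ctrl.close_job())"
```

```text
t 28.07 tcp [ 441.4 -371.8  203.2] yaw 9.8 down [ 0.004 -0.003 -1.   ] w 44.9 F [-0.4 -0.6 -0.4] q [-0.72  0.39  1.77  0.    0.98 -0.89]
the job is handed in; nothing more can be done
None
```

I put all four items on their matching pads, each picked and placed once, and handed the job in at about 28 s of the 128 s. No verdict came back, so this rests on my own last pictures.

- **Amber bottle:** the cap is about 1 pixel (roughly 3 mm) from where a centred bottle would show in the top and side views. In both views it stands upright inside the outline.
- **White bottle:** I measured it at about (615.5, -116.8), against a pad centre of (617.5, -118). That is 2 to 3 mm off, and it is upright.
- **Chip case and sensor chip:** both lie inside their outlines and look lined up in the wrist view. The jaws let go within about 2 mm of the pad centres. I did not get a clean numeric fix on either after release; for the case, the measurement picked up the pad instead.
- **Beaker and petri dish:** their image patches hardly changed between the first and last pictures, so there is no sign that either moved.

The arm ended clear above the small oblong pad with the jaws open, touching nothing. No other check failed or disagreed.

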